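Set the photometer's filter lever to the third click and start the reading

TASK

Bring the third filter into the photometer: push the orange lever along its slot with a fingertip, from the empty end towards the tick marks, feel and count the clicks, and stop at the third one without running past it. Then, with the lever resting there, press the green button right down and let it come up again. Only touch and push: do not pinch the lever, and leave the glassware and other things around the photometer where they stand.

Things in the scene. Friction and masses are not known exactly. Their poses are not given: they have to be found in the camera images.
- photometer: White bench instrument, fixed, 220 mm (its x) by 320 mm (its y); flat grey-blue top panel 90 mm above the bench. Origin at the centre of its underside, z up. Black lever slot along its y at x = -30 mm, from y = -96 to 82 mm. On the panel also a tilted display (35 mm high, x 45 to 105, y -135 to -5 mm) and a dark round cap (44 mm across, 12 mm high, x 70, y 110 mm).
- tick1 (a point): Middle of the first of five white tick marks on the panel, each 22 mm along the photometer's x and 3 mm along its y, at 22 mm pitch towards +y, centred 31 mm in +x from the slot. They stand at the five clicks: the lever's middle is level with a tick when it rests in that click. First tick at the photometer's y = -28 mm.
- lever (a joint): Lever travel along the slot, m, 0 to 0.146, growing to the photometer's +y; 0 is lever middle at y = -80 mm. Starts in the free run, 0 to 0.028 (1 to 2 N). Clicks rest at 0.052, 0.074, 0.096 (third), 0.118, 0.140, with a crest 11 mm before each; past a crest it springs on into the next rest by itself and stays there when let go. Leaving a rest takes about 4 to 6 N.
- lever_top (a point): Centre of the top of the orange lever, 34 mm above the panel. The lever is a block 26 mm along the photometer's x, 18 mm along its y and 32 mm tall, its lower edge 2 mm above the panel. The point moves with the lever.
- lever_rear: The half of the orange lever on the photometer's -y side (9 mm thick), whose -y face is the one to push. Origin on the panel, under the middle of the whole lever.
- lever_front: The other half of the orange lever, on the +y side (9 mm thick). Fingers pressing on both halves at once count as pinching. Origin on the panel, under the middle of the whole lever.
- read_top (a point): Centre of the top face of the round green button, 28 mm across, in a black housing on the panel at the photometer's x = -78, y = 105 mm; pressed straight down. Moves with the button.
- read (a joint): How far the green button is pressed, in m: 0 up, 0.006 fully down. A spring pushes it back; about 5 N holds it fully down.
- vial: small amber vial with a black cap, 22 mm across, 45 mm tall, standing on the photometer's panel behind the lever slot; origin at the centre of its underside
- amber_bottle: amber bottle with a black cap, 64 mm across, 135 mm tall, beside the photometer; origin at the centre of its underside
- white_jar: white jar with a blue cap, 68 mm across, 75 mm tall, beside the photometer; origin at the centre of its underside
- beaker: glass beaker, 68 mm across, 90 mm tall, beside the photometer; origin at the centre of its underside
- conical_flask: green-tinted conical flask, 80 mm across the foot, 113 mm tall, beside the photometer; origin at the centre of its underside
- cuvette_tray: low blue compartment tray, 70 x 120 x 30 mm, behind the photometer; origin at the centre of its underside
- stopper: pale grey rubber stopper, 32 mm across, 30 mm tall, beside the photometer; origin at the centre of its underside
Not all that is in view belongs to the job. Of the things shaped like the vial, the amber one is meant.

How it is judged (in metres and radians):
On the way, in this order (a step that is already met when the one before it is completed fails the run):
1. the lever rests at the third click (value of joint lever between 0.091 and 0.101 m and velocity of joint lever between -0.01 and 0.01 m/s), for 0.2 s.
2. the green button is pressed right down with the lever at the third click (value of joint lever between 0.091 and 0.101 m and value of joint read above 0.0048 m), for 0.05 s.
At the end, for the whole second after the job is handed in: The lever rests within 5 mm of the third click (joint 0.096), the green button has been pressed at least 4.8 mm after that and is up again (within 1.5 mm), and every bystander stands upright within 20 mm of where it was (all of step 1 and value of joint read below 0.0015 m and distance of each of vial, amber_bottle, white_jar, beaker, conical_flask, cuvette_tray, stopper from where it was at the start of the episode below 0.02 m and angle between each of vial, amber_bottle, white_jar, beaker, conical_flask, cuvette_tray, stopper's own z axis and vertical below 0.2 rad); the robot touches nothing.
It fails at once if the lever runs past the third click to the next crest (joint over 0.1065) (value of joint lever above 0.1065 m).
It fails at once if the green button is pressed (over 3 mm) while the lever is more than 8 mm short of the third click (value of joint read above 0.003 m and value of joint lever below 0.088 m).
It fails at once if the lever is pinched: the fingers press on both of its halves at once, over 2 N each (contact force between the fingers and lever_rear above 2 N and contact force between the fingers and lever_front above 2 N).
It fails at once if a bystander is knocked, carried or lifted (moved over 20 mm or tipped) (distance of any of vial, amber_bottle, white_jar, beaker, conical_flask, cuvette_tray, stopper from where it was at the start of the episode above 0.02 m or angle between any of vial, amber_bottle, white_jar, beaker, conical_flask, cuvette_tray, stopper's own z axis and vertical above 0.5 rad).
It also fails if it takes over 56 s, if anything falls off the work surface, if the arm or the gripper's body presses on something with over 40 N, if the wrist force passes 120 N, or if a joint passes its speed limit or range.

ROBOT

A 6-joint arm with a two-finger parallel gripper is mounted at the origin on the work surface. World frame = base frame: x ahead of the robot, y to its left, z up, the work surface at z = 0. Lengths are in mm, angles in rad, forces in N, time in s.
With the tool pointing down it reaches from about 375 to 900 mm from the base axis. Payload 3.1 kg.
Tool frame: the origin (TCP) lies midway between the tips of the shut fingers; the grasp point (between the pads) lies 19 mm behind it; z points along the fingers, y is the line along which they close (so a half turn about z gives the same grasp; the last joint's range is limited). The gripper opens to 87 mm and grips with 3 to 60 N. Pads are 19 mm wide; open, the fingers measure 117 mm over their backs; the gripper's body (75 mm by 190 mm) begins 51 mm behind the grasp point.
Start: joints at [1.105, 0.527, 1.433, -0, 1.181, -0.178], TCP at [176.762, 599.46, 222.548] pointing down, gripper open.
Joint ranges: [-3.08, 3.08], [-0.75, 2.2], [0.22, 2.44], [-1.43, 4.57], [0, 2.65], [-2.85, 2.85]. Speed limits (rad/s): [2.79, 2.79, 3.14, 3.14, 3.14, 3.14].

INTERFACE

Orientations are given as a unit quaternion [w, x, y, z].
In Python, from bench import monitor, optics, finish_job, spotter gives the robot as it stands. The module is installed in compiled form; this text tells all that it offers.
- The arm moves only by the tool play_rows, never from a script. Its argument "commands" is a list of rows, each a list of 3 entries, a list of its own where there are three numbers: the opening, from 0 (shut) to 1 (fully open), then the shift along the tool's x, y, z in mm, then the turn about the tool's z in rad. In form: [[fingers, [tx, ty, tz], roll], ...]. A call has 1 to 8 rows; each row shifts and turns the commanded pose from where the row before left it, along the tool's axes as they then stand; what a row does not reach is not made up. A row lasts 1/12 s, in which the tool goes at most 41.7 mm and 7.16 degrees, less where a joint would pass 70% of its speed; a pose out of reach is approached as far as the arm can. A call is refused whole if a number of a shift passes 41.7 or a number of a turn 0.125, either way. A call with a gripper value outside its range is refused whole. The fingers move at their own pace and stop on an object; "grip_force" is the grip in N (left out, the last holds). Time passes only in rows, so rows that do not move let the fingers close. It gives the time, the measured TCP pose, the force, the opening and the grip force at its end, in the units of the state.
- monitor.read_state(): the state, without advancing time (a new reading comes with each control period).
- optics.grab_frame(name): name is "scene" or "top"; returns (picture, depth): 400x640x3 uint8, blue, green, red; 400x640 float32, mm along the optical axis (not along the pixel's ray), 0 where there is no reading.
- optics.camera_params(name): a dict with "mtx" (3x3 intrinsics, pixels), "cam_to_world" (4x4, takes a point from camera to world coordinates). Camera axes: x right, y down, z forward; pixel columns grow to the right and rows downward; lengths in mm; the calibration is good to about 2 mm. A picture is of the moment at which its call begins. camera_params takes no time and is no camera call.
- finish_job(): hands the job in; it is judged then, once.
Trained networks look in the newest picture that a camera, given by its name, has taken for a name from the list of things; names that differ only in an ending like _2 or _b are one class to them, and where a whole thing is asked for, a point or a joint stands for the part that bears it (a point fixed in the world has none). Each returns a list of dicts, best first, with "confidence" (0 to 1); they miss things now and then, are a little off and sometimes report something else, mostly with a low value. They report only what shows in the picture. A call takes as long as a camera call. They do not tell look-alikes from the thing itself.
- spotter.find_in(camera, thing): "point" ([x, y, z] in mm, in world coordinates, good to about 4 mm: the middle of the surface that is visible of it).
The state is a dict: "time_s": time; "joint_pos": joint angles; "qvel": joint speeds; "effort": joint torques, N m; "eef_pos": TCP position; "eef_rot": TCP orientation; "wrist_force": force on the tool from outside, world axes, zero at the start; "wrist_torque": the same for the moment, N m; "width": finger opening in mm; "grasp_force": force on a finger pad.
Only numpy, scipy, OpenCV 4.12 (cv2) and the standard library are available. Lean on these libraries where they do the work, as an engineer would, in place of code of your own. Each camera call takes 0.05 s, during which the arm holds its last target. There are 200 camera calls.

## Working session

There is one attempt and no reset: what is moved stays moved. The work goes in short steps, Python scripts to look and compute and a tool call to move; the robot and the scene stay as the last step left them, time stands still between calls to the robot, and variables do not carry over. Pictures are saved under pics/ and viewed, at most 10 in all, crops included, and the job is handed in when it is done.

Besides the shell and the picture viewer there is one more tool, called as name([rows], argument=value, ...), one row to a line, values as JSON. play_rows: Moves the arm, as the interface text tells. Its arguments: {"type":"object","properties":{"commands":{"type":"array"},"grip_force":{"type":"number"}},"required":["commands"]}

```bash
mkdir -p pics
python3 - <<'E'
from bench import monitor, optics, spotter
import cv2, numpy as np
for n in("scene","top"):
    p,d=optics.grab_frame(n); cv2.imwrite(f"pics/{n}0.png",p); np.save(f"pics/{n}0.npy",d)
    c=optics.camera_params(n); print(n,np.round(c["mtx"],1).tolist(),np.round(c["cam_to_world"],3).tolist())
    for t in("lever_top","read_top","tick1","vial","photometer"):
        print(t,[(np.round(r["point"],0).tolist(),round(r["confidence"],2)) for r in spotter.find_in(n,t)][:3])
s=monitor.read_state(); print(s)
E
```

```text
scene [[418.5, 0.0, 314.5], [0.0, 418.5, 203.9], [0.0, 0.0, 1.0]] [[0.428, 0.655, -0.623, 1119.063], [0.904, -0.304, 0.301, -210.433], [0.008, -0.692, -0.722, 702.237], [0.0, 0.0, 0.0, 1.0]]
lever_top [([560.0, 52.0, 115.0], 0.48)]
read_top []
tick1 [([590.0, 85.0, 94.0], 0.59)]
vial [([612.0, 185.0, 122.0], 0.67), ([761.0, 46.0, 35.0], 0.57), ([583.0, 353.0, 30.0], 0.56)]
photometer [([589.0, 90.0, 92.0], 0.89)]
top [[460.1, 0.0, 321.0], [0.0, 460.1, 194.3], [0.0, 0.0, 1.0]] [[0.007, -0.987, 0.158, 420.772], [-1.0, -0.009, -0.011, 40.169], [0.012, -0.158, -0.987, 1149.816], [0.0, 0.0, 0.0, 1.0]]
lever_top [([550.0, 51.0, 120.0], 0.48)]
read_top []
tick1 [([542.0, 124.0, 88.0], 0.83), ([702.0, 187.0, 4.0], 0.75)]
vial [([605.0, 186.0, 138.0], 0.6), ([754.0, 49.0, 40.0], 0.46), ([631.0, -98.0, 74.0], 0.38)]
photometer [([547.0, 123.0, 91.0], 0.68)]
{'time_s': 0.6, 'joint_pos': array([ 1.10550287e+00,  5.27463125e-01,  1.43271302e+00, -1.52346732e-05,
        1.18135818e+00, -1.78513390e-01]), 'qvel': array([ 0.00123907,  0.00120277,  0.00084234, -0.00038039,  0.0020401 ,
       -0.00027011]), 'effort': array([ 3.14619047e-05, -4.39741659e+01, -1.76892328e+01,  6.32700906e-02,
        5.06645080e-02, -2.91540402e-05]), 'eef_pos': array([176.7673769 , 599.46481687, 222.56692365]), 'eef_rot': array([1.59114972e-05, 1.42896310e-01, 9.89737664e-01, 2.54356524e-05]), 'wrist_force': array([-0.06935035, -0.05460336,  0.06250529]), 'wrist_torque': array([-0.0010344 , -0.00437159, -0.00446004]), 'grasp_force': 0.0, 'width': 87.03540378253092}
```

View pics/top0.png

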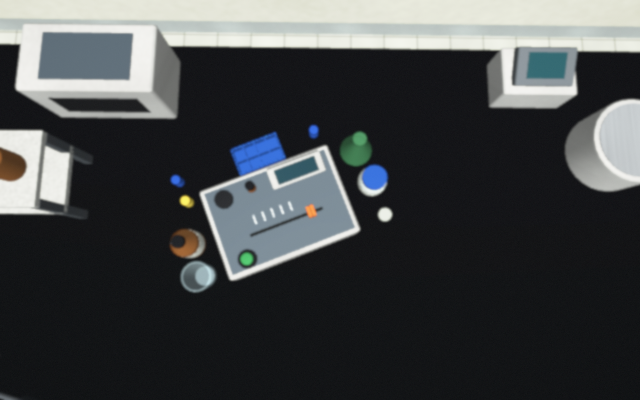

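View pics/scene0.png

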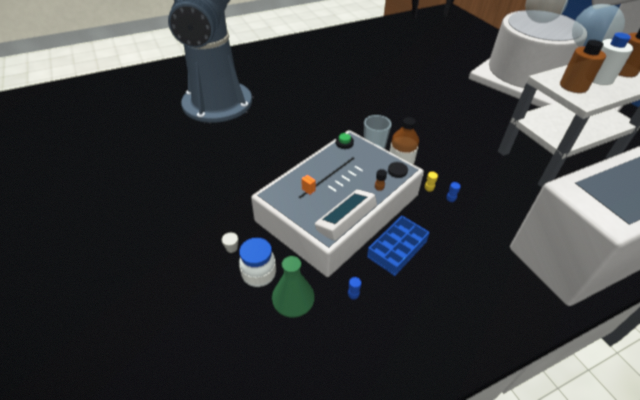

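The top view shows the photometer with the orange lever at (311,211) at the right end of its slot. The ticks run from (291,206) to (254,219), the green button is at (247,259), the amber vial at (250,186) and the display at (297,170). The other vial-like things (313,131), (177,180) and (186,201) are blue or yellow and stand on the bench. In the scene view the lever is at (309,184) and the button at (345,140).

```bash
cat > h.py <<'E'
import cv2, numpy as np
from bench import optics
def ray(n,uv,z):
    c=optics.camera_params(n); T=c["cam_to_world"]; r=T[:3,:3]@np.linalg.inv(c["mtx"])@np.array([*uv,1.]); o=T[:3,3]
    return o+r*(z-o[2])/r[2]
def blobs(m,amin=4):
    k,l,s,c=cv2.connectedComponentsWithStats(m.astype(np.uint8)); return [(c[i],s[i,4]) for i in range(1,k) if s[i,4]>=amin]
def fit(A,B):  # 2D rigid A(local)->B(world)
    a,b=A.mean(0),B.mean(0); H=(A-a).T@(B-b); th=np.arctan2(H[0,1]-H[1,0],H[0,0]+H[1,1])
    R=np.array([[np.cos(th),-np.sin(th)],[np.sin(th),np.cos(th)]]); return R,b-R@a,th
E
python3 - <<'E'
from h import *
for n,box in(("top",(190,140,365,285)),("scene",(245,125,430,280))):
    p=cv2.imread(f"pics/{n}0.png"); hsv=cv2.cvtColor(p,cv2.COLOR_BGR2HSV).astype(int); h,s,v=hsv[...,0],hsv[...,1],hsv[...,2]
    M=np.zeros(h.shape,bool); M[box[1]:box[3],box[0]:box[2]]=1
    d=np.load(f"pics/{n}0.npy")
    print(n)
    tk=[c for c,a in blobs(M&(v>165)&(s<60),4) if a<60]; print("white",[(np.round(c,1).tolist(),np.round(ray(n,c,90)[:2],1).tolist()) for c in tk])
    for nm,m,z in(("lever",M&(h<16)&(s>190)&(v>150),124),("green",M&(h>45)&(h<75)&(s>120)&(v>90),105)):
        for c,a in blobs(m,15):
            dd=d[int(c[1]),int(c[0])]; cp=optics.camera_params(n); P=cp["cam_to_world"]@np.append(np.linalg.inv(cp["mtx"])@[c[0],c[1],1]*dd,1)
            print(nm,np.round(c,1),a,np.round(ray(n,c,z),1),"depth pt",np.round(P[:3],1))
    if n=="top":
        white=M&((v>100))&(s<110); cs,_=cv2.findContours(white.astype(np.uint8),0,2); c=max(cs,key=cv2.contourArea)
        r=cv2.minAreaRect(c); q=np.array([ray(n,u,90)[:2] for u in cv2.boxPoints(r)]); print(np.round(q,1).tolist(),[np.linalg.norm(q[i]-q[i-1]).round(1) for i in range(4)],q.mean(0))
p=cv2.imread("pics/top0.png"); cv2.imwrite("pics/topcrop.png",cv2.resize(p[140:290,190:370],None,fx=4,fy=4,interpolation=cv2.INTER_CUBIC))
E
```

```text
top
white [([361.5, 184.2], [615.3, -66.4]), ([290.1, 205.8], [562.5, 99.9]), ([281.1, 209.1], [554.7, 120.5]), ([272.1, 212.2], [547.3, 141.3]), ([263.3, 215.9], [538.6, 161.3]), ([254.3, 219.0], [531.1, 182.0]), ([196.0, 252.8], [452.6, 312.1])]
green [246.3 258.5] 148 [440.4 195.1 105. ] depth pt [440.4 194.6 108.3]
[[592.9, 319.4], [715.0, 13.0], [501.2, -66.1], [387.1, 232.9]] [np.float64(223.3), np.float64(329.8), np.float64(227.9), np.float64(320.0)] [549.06264473 124.79610754]
scene
white [([358.4, 168.1], [533.1, 180.1]), ([351.6, 172.7], [539.9, 159.2]), ([345.2, 177.8], [548.4, 138.7]), ([338.8, 183.0], [557.1, 118.6]), ([331.7, 188.0], [564.6, 97.9])]
lever [308.7 183.8] 111 [565.1  44.4 124. ] depth pt [561.1  46.2 119.8]
green [344.2 137.6] 91 [439.7 193.5 105. ] depth pt [446.  189.7 110.5]
green [292.  264.2] 211 [718.7 -58.5 105. ] depth pt [723.4 -60.3 112.1]
```

View pics/topcrop.png

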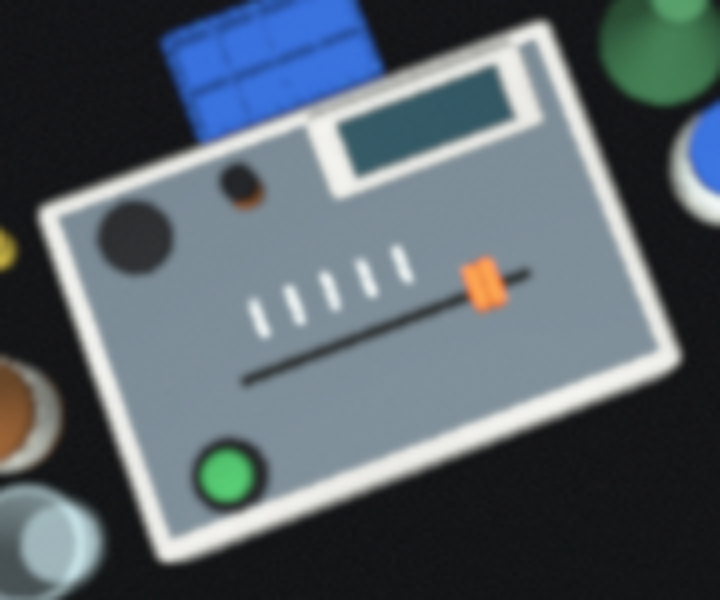

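```bash
cat >> h.py <<'E'
T=np.array([[562.5,99.9],[554.7,120.5],[547.3,141.3],[538.6,161.3],[531.1,182.0]]); S=np.array([[564.6,97.9],[557.1,118.6],[548.4,138.7],[539.9,159.2],[533.1,180.1]])
L=np.array([[1,-28+22*i] for i in range(5)],float)
R,t,th=fit(np.r_[L,L],np.r_[T,S])
loc=lambda p:R.T@(np.array(p[:2])-t)
E
python3 - <<'E'
from h import *
from bench import monitor
print("th",th,"origin",t,"top only",fit(L,T)[1:],"scene only",fit(L,S)[1:])
for n,p in dict(btnT=(440.4,195.1),btnS=(439.7,193.5),levS=(565.1,44.4),levT=ray("top",(310.9,210.9),118),vial=(608,186),rect=(549.1,124.8)).items(): print(n,np.round(loc(p),1))
s=monitor.read_state(); print("tcp local",loc(s["eef_pos"]))
E
```

```text
th 0.3701613361537722 origin [552.58598453 124.67193029] top only (array([551.65381839, 125.7085922 ]), np.float64(0.36740262936905604)) scene only (array([553.51802375, 123.63535577]), np.float64(0.37291414911037646))
btnT [-79.1 106.2]
btnS [-80.3 105. ]
levS [-17.4 -79.4]
levT [-31.1 -66.8]
vial [73.8 37.1]
rect [-3.2  1.4]
tcp local [-178.60018446  578.593022  ]
```

play_rows([
  [0,[0,0,0],0.115],
  [0,[0,0,0],0.115],
  [0,[0,0,0],0.115],
  [0,[0,0,0],0.115],
  [0,[0,0,0],0.115],
  [0,[0,0,0],0.115],
  [0,[0,0,0],0.115],
  [0,[0,0,0],0.112],
], grip_force=30)

```text
time_s: 1.27
eef_pos: [176.8, 599.5, 222.6]
eef_rot: [-0.0, 0.569, 0.823, 0.0]
wrist_force: [-0.1, -0.8, 1.0]
width: 41.4
grasp_force: 0.0
```

play_rows([
  [0,[-38,8,0],0],
  [0,[-38,8,0],0],
  [0,[-38,8,0],0],
  [0,[-38,8,0],0],
  [0,[-38,8,0],0],
  [0,[-38,8,0],0],
  [0,[-38,8,0],0],
  [0,[-38,8,0],0],
])

```text
time_s: 1.93
eef_pos: [346.4, 337.2, 222.9]
eef_rot: [0.0, 0.566, 0.824, 0.0]
wrist_force: [0.7, 0.5, 0.3]
width: 0.6
grasp_force: 0.0
```

play_rows([
  [0,[-38,8,0],0],
  [0,[-38,8,0],0],
  [0,[-38,8,0],0],
  [0,[-38,8,0],0],
  [0,[-38,8,0],0],
  [0,[-38,8,0],0],
  [0,[-38,8,0],0],
  [0,[-38,8,0],0],
])

```text
time_s: 2.6
eef_pos: [515.3, 76.0, 222.9]
eef_rot: [0.0, 0.566, 0.824, 0.0]
wrist_force: [0.1, 0.5, 0.1]
width: 0.6
grasp_force: 0.0
```

play_rows([
  [0,[-38,10,0],0],
  [0,[-38,10,0],0],
  [0,[-10,0,20],0],
  [0,[0,0,20],0],
  [0,[0,0,10],0],
  [0,[0,0,0],0],
])

```text
time_s: 3.1
eef_pos: [561.8, 5.0, 170.1]
eef_rot: [-0.003, 0.566, 0.824, -0.001]
wrist_force: [-0.2, -1.1, -0.9]
width: 0.6
grasp_force: 0.0
```

Run:
```python
from h import *
from bench import monitor
s=monitor.read_state(); print("tcp local",loc(s["eef_pos"]),s["eef_pos"],s["wrist_force"],s["width"])
q=s["eef_rot"]; print("tool y angle",2*np.arctan2(q[2],q[1])-np.pi/2,"th",th)
p,d=optics.grab_frame("top"); cv2.imwrite("pics/t1.png",cv2.resize(p[140:290,190:370],None,fx=4,fy=4,interpolation=cv2.INTER_CUBIC))
```

```text
tcp local [ -34.68283023 -114.93470189] [561.83170696   4.97480823 170.11412454] [-0.22557736 -1.14137549 -0.90165831] 0.5992096238547663
tool y angle 0.3664259154155429 th 0.3701613361537722
```

View pics/t1.png

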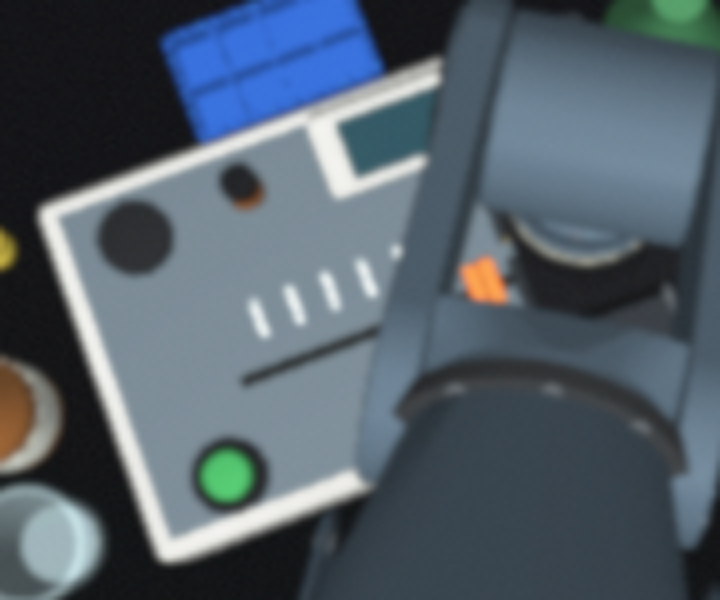

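The crop shows the lever at (484,282), untouched, with the shut hand behind it on the empty side. Now I lower the tip behind the lever.

play_rows([
  [0,[0,4,20],0],
  [0,[0,0,20],0],
  [0,[0,0,15],0],
  [0,[0,0,10],0],
  [0,[0,0,0],0],
  [0,[0,0,0],0],
])

```text
time_s: 3.65
eef_pos: [567.9, 6.7, 108.1]
eef_rot: [0.0, 0.566, 0.825, 0.0]
wrist_force: [0.8, 0.9, 0.5]
width: 0.7
grasp_force: 0.0
```

play_rows([
  [0,[4,0,0],0],
  [0,[4,0,0],0],
  [0,[4,0,0],0],
  [0,[4,0,0],0],
  [0,[0,0,0],0],
])

```text
time_s: 4.07
eef_pos: [561.5, 22.1, 108.0]
eef_rot: [-0.0, 0.566, 0.825, 0.0]
wrist_force: [-0.5, 0.0, 0.3]
width: 0.2
grasp_force: 0.0
```

```bash
cat > st.py <<'E'
from h import *
from bench import monitor
s=monitor.read_state(); print(round(s["time_s"],2),"local",np.round(loc(s["eef_pos"]),1),"z",s["eef_pos"][2].round(1),"F photo",np.round(R.T@s["wrist_force"][:2],1),s["wrist_force"][2].round(1))
E
python3 st.py
```

```text
4.07 local [-28.8 -98.8] z 108.0 F photo [-0.5  0.2] 0.3
```

play_rows([
  [0,[4,0,0],0],
  [0,[4,0,0],0],
  [0,[4,0,0],0],
  [0,[4,0,0],0],
  [0,[0,0,0],0],
])

```text
time_s: 4.48
eef_pos: [555.8, 36.8, 107.5]
eef_rot: [-0.0, 0.566, 0.824, -0.0]
wrist_force: [-0.7, 0.1, -1.3]
width: 0.3
grasp_force: 0.0
```

play_rows([
  [0,[4,0,0],0],
  [0,[4,0,0],0],
  [0,[0,0,0],0],
])

```text
time_s: 4.73
eef_pos: [553.0, 44.2, 107.6]
eef_rot: [-0.0, 0.566, 0.824, 0.0]
wrist_force: [-0.1, 0.7, -0.5]
width: 0.7
grasp_force: 0.0
```

```bash
python3 st.py;  python3 - <<'E'
from h import *
p,d=optics.grab_frame("scene"); cv2.imwrite("pics/s2.png",cv2.resize(p[120:240,240:400],None,fx=4,fy=4,interpolation=cv2.INTER_CUBIC))
E
```

```text
4.73 local [-28.7 -75.1] z 107.6 F photo [0.2 0.7] -0.5
```

View pics/s2.png

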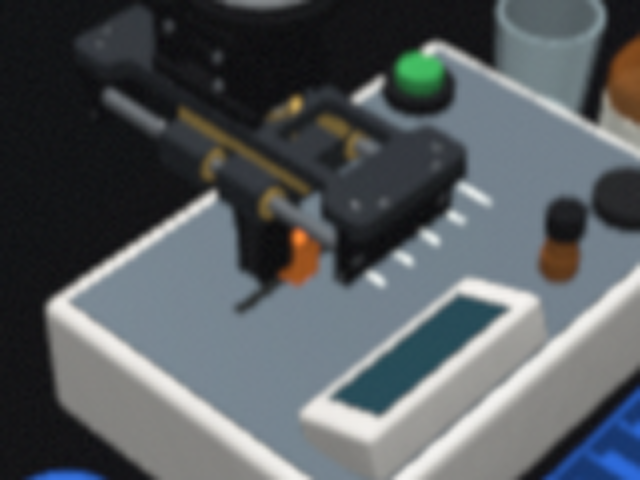

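The crop shows the shut fingertip at about (262,260), right behind the orange lever at (300,258). The lever is in line with the slot, with the ticks ahead at (375,280) to (475,195). I go on in small steps and watch the force.

play_rows([
  [0,[3,0,0],0],
  [0,[3,0,0],0],
  [0,[0,0,0],0],
])

```text
time_s: 5.03
eef_pos: [551.1, 49.4, 107.6]
eef_rot: [0.0, 0.566, 0.824, -0.0]
wrist_force: [0.9, -0.9, -1.0]
width: 0.7
grasp_force: 0.4
```

play_rows([
  [0,[3,0,0],0],
  [0,[0,0,0],0],
])

```text
time_s: 5.2
eef_pos: [550.7, 50.7, 107.7]
eef_rot: [0.001, 0.566, 0.825, -0.001]
wrist_force: [2.2, -6.2, 0.2]
width: 0.7
grasp_force: 2.9
```

play_rows([
  [0,[3,0,0],0],
  [0,[0,0,0],0],
])

```text
time_s: 5.37
eef_pos: [549.7, 53.0, 107.7]
eef_rot: [0.002, 0.566, 0.825, -0.001]
wrist_force: [-0.2, -4.5, 0.4]
width: 0.6
grasp_force: 2.4
```

```bash
python3 st.py;  python3 - <<'E'
from h import *
n="scene"
p,d=optics.grab_frame(n); hsv=cv2.cvtColor(p,cv2.COLOR_BGR2HSV).astype(int); h,s,v=hsv[...,0],hsv[...,1],hsv[...,2]
M=np.zeros(h.shape,bool); M[125:240,245:370]=1
m=M&(h<16)&(s>190)&(v>120)
for c,a in blobs(m,15): 
  print(c,a)
cp=optics.camera_params(n); y,x=np.nonzero(m&(d>0)); P=(cp["cam_to_world"]@np.vstack([np.linalg.inv(cp["mtx"])@np.vstack([x,y,np.ones(len(x))])*d[y,x],np.ones(len(x))]))[:3]
l=(R.T@(P[:2]-t[:,None])); print("y range",np.percentile(l[1],[5,50,95]),"x",np.percentile(l[0],[5,50,95]),"z",np.percentile(P[2],[5,95]))
E
```

```text
5.37 local [-28.6 -65.8] z 107.7 F photo [-1.8 -4.1] 0.4
[318.07017544 180.89473684] 57
y range [-55.8057422  -51.6529581  -42.27518533] x [-21.97629539 -17.90020396 -15.78280406] z [ 98.67141485 125.5160269 ]
```

play_rows([
  [0,[2,0,0],0],
  [0,[2,0,0],0],
  [0,[0,0,0],0],
])

```text
time_s: 5.67
eef_pos: [547.9, 57.5, 107.6]
eef_rot: [0.001, 0.566, 0.824, -0.0]
wrist_force: [-0.3, -3.9, -0.3]
width: 0.5
grasp_force: 1.5
```

play_rows([
  [0,[2,0,0],0],
  [0,[0,0,0],0],
])

```text
time_s: 5.83
eef_pos: [546.8, 60.2, 107.6]
eef_rot: [0.0, 0.566, 0.824, -0.0]
wrist_force: [0.2, -1.8, 0.1]
width: 0.8
grasp_force: 1.1
```

play_rows([
  [0,[2,0,0],0],
  [0,[0,0,0],0],
])

```text
time_s: 6.0
eef_pos: [545.8, 62.8, 107.5]
eef_rot: [-0.0, 0.566, 0.824, 0.0]
wrist_force: [0.1, 0.4, 0.9]
width: 0.2
grasp_force: 0.3
```

```bash
cat > lv.py <<'E'
from h import *
n="scene"
p,d=optics.grab_frame(n); hsv=cv2.cvtColor(p,cv2.COLOR_BGR2HSV).astype(int); h,s,v=hsv[...,0],hsv[...,1],hsv[...,2]
M=np.zeros(h.shape,bool); M[125:240,245:370]=1
m=M&(h<16)&(s>190)&(v>120)
cp=optics.camera_params(n); y,x=np.nonzero(m&(d>0)); P=(cp["cam_to_world"]@np.vstack([np.linalg.inv(cp["mtx"])@np.vstack([x,y,np.ones(len(x))])*d[y,x],np.ones(len(x))]))[:3]
l=(R.T@(P[:2]-t[:,None])); print("n",len(x),"y",np.round(np.percentile(l[1],[5,50,95]),1))
E
python3 st.py; python3 lv.py
```

```text
6.0 local [-28.7 -55.2] z 107.5 F photo [0.2 0.4] 0.9
n 55 y [-45.1 -39.7 -32.3]
```

play_rows([
  [0,[2,0,0],0],
  [0,[0,0,0],0],
  [0,[0,0,0],0],
])

```text
time_s: 6.3
eef_pos: [545.1, 64.8, 107.5]
eef_rot: [-0.001, 0.566, 0.824, 0.0]
wrist_force: [0.3, -0.5, 0.5]
width: 0.5
grasp_force: 0.0
```

```bash
python3 st.py; python3 lv.py
```

```text
6.3 local [-28.7 -53.1] z 107.5 F photo [ 0.1 -0.6] 0.5
n 58 y [-42.6 -38.6 -29.8]
```

Run:
```python
from h import *
a,_=optics.grab_frame("scene"); b,_=optics.grab_frame("top")
f=lambda p:cv2.resize(p,None,fx=6,fy=6,interpolation=cv2.INTER_CUBIC)
cv2.imwrite("pics/s3.png",np.hstack([f(a[150:220,290:355]),f(b[180:250,265:330])]))
```

```text
(no output)
```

View pics/s3.png

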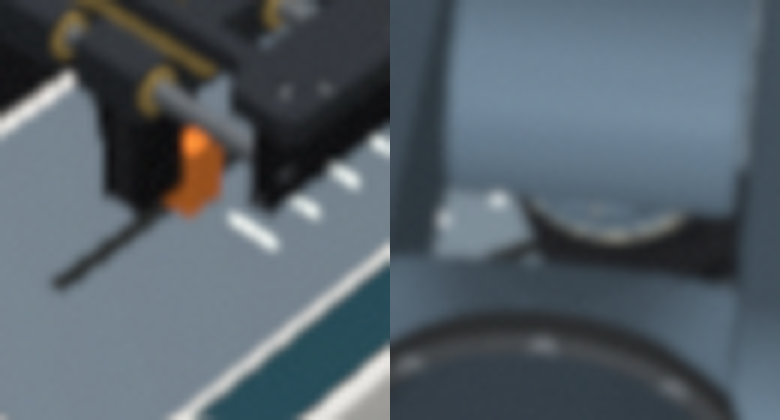

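The crop shows the lever at about (205,170), directly in front of the dark fingertip and close to the first tick at (253,230). The top view is hidden by the arm. I fit the lever's position by projecting its block model.

```bash
cat > fitq.py <<'E'
from h import *
from bench import monitor
n="scene"; cp=optics.camera_params(n); W2C=np.linalg.inv(cp["cam_to_world"])
tS=fit(L,S)  # scene-only photometer pose: cancels calibration bias
def proj(p):
    w=tS[0]@np.array(p[:2])+tS[1]; c=W2C@[*w,p[2],1]; u=cp["mtx"]@c[:3]; return u[:2]/u[2]
def q_fit(p):
    hsv=cv2.cvtColor(p,cv2.COLOR_BGR2HSV).astype(int); h,s,v=hsv[...,0],hsv[...,1],hsv[...,2]
    M=np.zeros(h.shape,bool); M[140:225,280:370]=1
    o=(M&(h<18)&(s>130)&(v>70)).astype(np.uint8); o=cv2.resize(o*255,None,fx=4,fy=4,interpolation=cv2.INTER_LINEAR)>127
    best=[]
    for q in np.arange(0,112,1.):
        y=-80+q; pts=np.array([proj((-30+a,y+b,z)) for a in(-13,13) for b in(-9,9) for z in(92,124)])
        m=np.zeros(o.shape,np.uint8); cv2.fillConvexPoly(m,cv2.convexHull(((pts+.5)*4-.5).round().astype(np.int32)),1); m=m>0
        # outside-mask orange is the strong evidence; unseen part may be occluded
        best.append((( o&~m).sum()*3+(m&~o).sum(),q))
    best.sort(); return best[:3],int(o.sum()/16)
if __name__=="__main__":
    print("initial",q_fit(cv2.imread("pics/scene0.png")))
    p,_=optics.grab_frame(n); print("now",q_fit(p))
E
python3 fitq.py
```

```text
initial ([(np.int64(895), np.float64(13.0)), (np.int64(945), np.float64(12.0)), (np.int64(950), np.float64(11.0))], 196)
now ([(np.int64(2525), np.float64(48.0)), (np.int64(2540), np.float64(47.0)), (np.int64(2587), np.float64(46.0))], 88)
```

play_rows([
  [0,[2,0,0],0],
  [0,[2,0,0],0],
  [0,[0,0,0],0],
])

```text
time_s: 6.75
eef_pos: [543.7, 68.2, 107.5]
eef_rot: [-0.0, 0.566, 0.824, 0.0]
wrist_force: [-0.3, -0.5, 0.6]
width: 0.7
grasp_force: 0.0
```

play_rows([
  [0,[2,0,0],0],
  [0,[0,0,0],0],
  [0,[0,0,0],0],
])

```text
time_s: 7.0
eef_pos: [543.2, 69.8, 107.5]
eef_rot: [-0.0, 0.566, 0.824, 0.0]
wrist_force: [-0.7, -0.8, -0.2]
width: 0.6
grasp_force: 0.2
```

play_rows([
  [0,[2,0,0],0],
  [0,[0,0,0],0],
  [0,[0,0,0],0],
])

```text
time_s: 7.25
eef_pos: [542.9, 70.8, 107.6]
eef_rot: [0.001, 0.566, 0.824, -0.0]
wrist_force: [0.1, -5.0, -0.2]
width: 0.3
grasp_force: 2.5
```

```bash
python3 st.py; python3 fitq.py
```

```text
7.25 local [-28.5 -46.7] z 107.6 F photo [-1.7 -4.7] -0.2
initial ([(np.int64(895), np.float64(13.0)), (np.int64(945), np.float64(12.0)), (np.int64(950), np.float64(11.0))], 196)
now ([(np.int64(2435), np.float64(54.0)), (np.int64(2446), np.float64(55.0)), (np.int64(2457), np.float64(53.0))], 92)
```

Click 1 is confirmed: the force dropped past the crest, and contact came back at tcp y of about -47, which is q of about 52 mm. On to click 2.

play_rows([
  [0,[2,0,0],0],
  [0,[2,0,0],0],
  [0,[2,0,0],0],
  [0,[0,0,0],0],
])

```text
time_s: 7.63
eef_pos: [540.8, 76.1, 107.6]
eef_rot: [0.001, 0.566, 0.824, -0.0]
wrist_force: [0.7, -3.8, 0.8]
width: 0.6
grasp_force: 1.9
```

play_rows([
  [0,[2,0,0],0],
  [0,[0,0,0],0],
])

```text
time_s: 7.8
eef_pos: [539.7, 78.6, 107.6]
eef_rot: [0.0, 0.566, 0.824, -0.0]
wrist_force: [0.0, -3.5, -0.0]
width: 0.7
grasp_force: 1.5
```

play_rows([
  [0,[2,0,0],0],
  [0,[0,0,0],0],
  [0,[0,0,0],0],
])

```text
time_s: 8.05
eef_pos: [538.6, 81.5, 107.5]
eef_rot: [-0.001, 0.566, 0.824, 0.0]
wrist_force: [-1.1, -1.2, 1.1]
width: 0.4
grasp_force: 0.5
```

```bash
python3 st.py; python3 fitq.py|tail -1
```

```text
8.05 local [-28.6 -35.2] z 107.5 F photo [-1.4 -0.7] 1.1
now ([(np.int64(2347), np.float64(66.0)), (np.int64(2396), np.float64(67.0)), (np.int64(2411), np.float64(64.0))], 93)
```

play_rows([
  [0,[2,0,0],0],
  [0,[0,0,0],0],
  [0,[0,0,0],0],
])

```text
time_s: 8.35
eef_pos: [537.9, 83.4, 107.5]
eef_rot: [-0.0, 0.566, 0.824, 0.0]
wrist_force: [-1.2, 0.6, -0.4]
width: 0.7
grasp_force: 0.0
```

play_rows([
  [0,[2,0,0],0],
  [0,[2,0,0],0],
  [0,[0,0,0],0],
  [0,[0,0,0],0],
])

```text
time_s: 8.68
eef_pos: [536.6, 87.0, 107.5]
eef_rot: [-0.0, 0.566, 0.824, 0.0]
wrist_force: [-0.9, 0.9, 0.1]
width: 0.3
grasp_force: 0.0
```

play_rows([
  [0,[2,0,0],0],
  [0,[0,0,0],0],
  [0,[0,0,0],0],
])

```text
time_s: 8.93
eef_pos: [535.9, 88.6, 107.5]
eef_rot: [-0.0, 0.566, 0.824, 0.0]
wrist_force: [0.6, 0.1, -1.0]
width: 0.3
grasp_force: 0.0
```

play_rows([
  [0,[2,0,0],0],
  [0,[0,0,0],0],
  [0,[0,0,0],0],
])

```text
time_s: 9.18
eef_pos: [535.5, 90.3, 107.6]
eef_rot: [0.0, 0.566, 0.824, 0.0]
wrist_force: [0.3, -0.0, -0.1]
width: 0.4
grasp_force: 0.1
```

```bash
python3 st.py; python3 fitq.py|tail -1
```

```text
9.18 local [-28.4 -25.8] z 107.6 F photo [ 0.3 -0.1] -0.1
now ([(np.int64(2345), np.float64(73.0)), (np.int64(2357), np.float64(76.0)), (np.int64(2375), np.float64(77.0))], 93)
```

The lever is in click 2: the force fell and the image fit gives about 74 mm. On to click 3.

play_rows([
  [0,[2,0,0],0],
  [0,[2,0,0],0],
  [0,[2,0,0],0],
  [0,[2,0,0],0],
  [0,[0,0,0],0],
])

```text
time_s: 9.65
eef_pos: [533.2, 96.1, 107.7]
eef_rot: [0.001, 0.566, 0.825, -0.001]
wrist_force: [0.2, -4.3, -0.5]
width: 0.4
grasp_force: 2.1
```

play_rows([
  [0,[2,0,0],0],
  [0,[0,0,0],0],
])

```text
time_s: 9.82
eef_pos: [532.2, 98.6, 107.7]
eef_rot: [0.001, 0.566, 0.824, -0.0]
wrist_force: [0.7, -2.4, -0.2]
width: 0.3
grasp_force: 1.5
```

```bash
python3 st.py
```

```text
9.82 local [-28.4 -17. ] z 107.7 F photo [-0.2 -2.5] -0.2
```

play_rows([
  [0,[2,0,0],0],
  [0,[0,0,0],0],
  [0,[0,0,0],0],
])

```text
time_s: 10.07
eef_pos: [531.0, 101.5, 107.6]
eef_rot: [-0.0, 0.566, 0.824, 0.0]
wrist_force: [-0.1, -2.0, 0.5]
width: 0.6
grasp_force: 1.1
```

play_rows([
  [0,[2,0,0],0],
  [0,[0,0,0],0],
  [0,[0,0,0],0],
])

```text
time_s: 10.32
eef_pos: [530.0, 104.0, 107.5]
eef_rot: [-0.001, 0.566, 0.824, 0.0]
wrist_force: [1.0, -0.8, 0.2]
width: 0.5
grasp_force: 0.1
```

```bash
python3 st.py; python3 fitq.py|tail -1
```

```text
10.32 local [-28.5 -11.1] z 107.5 F photo [ 0.7 -1.1] 0.2
now ([(np.int64(2322), np.float64(90.0)), (np.int64(2340), np.float64(91.0)), (np.int64(2351), np.float64(89.0))], 91)
```

play_rows([
  [0,[1,0,0],0],
  [0,[0,0,0],0],
  [0,[0,0,0],0],
  [0,[0,0,0],0],
])

```text
time_s: 10.7
eef_pos: [529.8, 104.5, 107.5]
eef_rot: [-0.0, 0.566, 0.824, 0.0]
wrist_force: [0.1, -0.5, 0.5]
width: 0.7
grasp_force: 0.1
```

```bash
python3 st.py; python3 fitq.py|tail -1
```

```text
10.7 local [-28.5 -10.6] z 107.5 F photo [-0.1 -0.5] 0.5
now ([(np.int64(2326), np.float64(90.0)), (np.int64(2340), np.float64(91.0)), (np.int64(2395), np.float64(89.0))], 91)
```

The force is gone past the third crest. I back off, lift and check before pressing.

play_rows([
  [0,[-8,0,0],0],
  [0,[-12,0,0],0],
  [0,[0,0,-20],0],
  [0,[0,0,-35],0],
  [0,[0,-25,0],0],
  [0,[0,-25,0],0],
  [0,[0,0,0],0],
])

```text
time_s: 11.33
eef_pos: [485.5, 66.3, 162.5]
eef_rot: [-0.003, 0.567, 0.824, -0.002]
wrist_force: [-0.7, 0.1, -0.7]
width: 0.7
grasp_force: 0.0
```

play_rows([
  [0,[30,0,0],0],
  [0,[35,0,0],0],
  [0,[35,0,0],0],
  [0,[35,0,0],0],
  [0,[0,0,0],0],
  [0,[0,0,0],0],
])

```text
time_s: 11.83
eef_pos: [442.0, 194.5, 162.5]
eef_rot: [0.0, 0.565, 0.825, 0.0]
wrist_force: [-0.3, -0.5, -0.1]
width: 0.3
grasp_force: 0.0
```

```bash
python3 st.py; python3 fitq.py|tail -1
python3 - <<'E'
from h import *
f=lambda p:cv2.resize(p,None,fx=5,fy=5,interpolation=cv2.INTER_CUBIC)
a,_=optics.grab_frame("scene"); b,_=optics.grab_frame("top")
cv2.imwrite("pics/s4.png",np.hstack([f(a[125:225,300:375]),f(b[180:280,235:310])]))
E
```

```text
11.83 local [-77.8 105.1] z 162.5 F photo [-0.5 -0.4] -0.1
now ([(np.int64(842), np.float64(88.0)), (np.int64(846), np.float64(90.0)), (np.int64(855), np.float64(89.0))], 185)
```

View pics/s4.png

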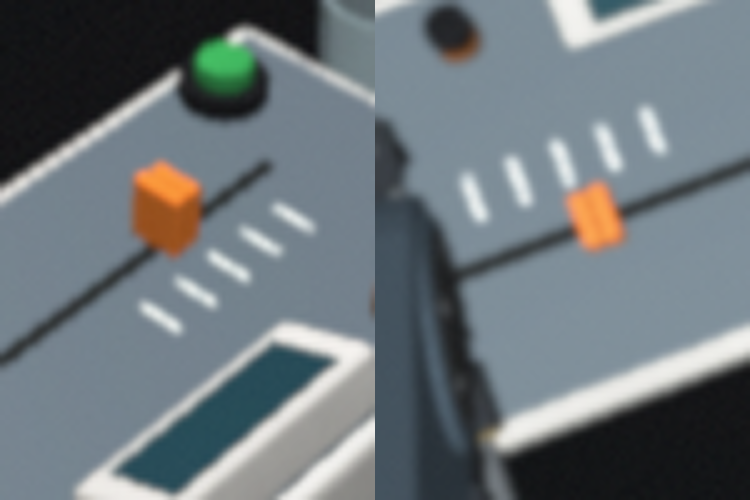

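The crop shows the lever past the third crest, but short of tick 3 in both views. In the scene view it is at (187,246) against an expected (197,239), so q is about 90 mm. It has not settled fully at 96 mm, so I nudge it forward gently.

play_rows([
  [0,[-30,0,0],0],
  [0,[-35,0,0],0],
  [0,[-35,0,0],0],
  [0,[-25,0,0],0],
  [0,[0,25,0],0],
  [0,[0,24,0],0],
  [0,[0,0,20],0],
  [0,[0,0,20],0],
])

```text
time_s: 12.65
eef_pos: [536.5, 92.4, 123.1]
eef_rot: [0.003, 0.567, 0.823, 0.002]
wrist_force: [-0.2, -0.2, -0.3]
width: 0.1
grasp_force: 0.0
```

play_rows([
  [0,[0,0,15],0],
  [0,[3,0,0],0],
  [0,[3,0,0],0],
  [0,[3,0,0],0],
  [0,[0,0,0],0],
  [0,[0,0,0],0],
])

```text
time_s: 13.15
eef_pos: [530.1, 103.0, 108.7]
eef_rot: [0.001, 0.566, 0.824, 0.001]
wrist_force: [-0.1, -0.3, 0.6]
width: 0.7
grasp_force: 0.0
```

```bash
python3 st.py; python3 fitq.py|tail -1
```

```text
13.15 local [-28.8 -12.1] z 108.7 F photo [-0.2 -0.2] 0.6
now ([(np.int64(2126), np.float64(90.0)), (np.int64(2143), np.float64(89.0)), (np.int64(2180), np.float64(91.0))], 105)
```

play_rows([
  [0,[2,0,0],0],
  [0,[2,0,0],0],
  [0,[0,0,0],0],
  [0,[0,0,0],0],
])

```text
time_s: 13.53
eef_pos: [527.8, 107.0, 107.7]
eef_rot: [-0.0, 0.566, 0.824, 0.0]
wrist_force: [0.1, 1.8, 0.3]
width: 1.2
grasp_force: 0.0
```

play_rows([
  [0,[2,0,0],0],
  [0,[0,0,0],0],
  [0,[0,0,0],0],
])

```text
time_s: 13.78
eef_pos: [527.0, 108.8, 107.4]
eef_rot: [-0.0, 0.566, 0.824, -0.0]
wrist_force: [-0.5, 0.5, 0.7]
width: 0.3
grasp_force: 0.0
```

```bash
python3 st.py; python3 fitq.py|tail -1
```

```text
13.78 local [-29.6  -5.6] z 107.4 F photo [-0.3  0.6] 0.7
now ([(np.int64(2114), np.float64(96.0)), (np.int64(2122), np.float64(95.0)), (np.int64(2182), np.float64(97.0))], 102)
```

play_rows([
  [0,[-8,0,0],0],
  [0,[-12,0,0],0],
  [0,[0,0,-20],0],
  [0,[0,0,-35],0],
  [0,[0,-25,0],0],
  [0,[0,-24,0],0],
  [0,[0,0,0],0],
])

```text
time_s: 14.42
eef_pos: [483.9, 70.8, 162.6]
eef_rot: [-0.002, 0.567, 0.824, -0.002]
wrist_force: [-1.5, -0.6, -0.4]
width: 0.7
grasp_force: 0.0
```

play_rows([
  [0,[30,0,0],0],
  [0,[35,0,0],0],
  [0,[35,0,0],0],
  [0,[30,0,0],0],
  [0,[0,0,0],0],
  [0,[0,0,0],0],
])

```text
time_s: 14.92
eef_pos: [442.2, 194.3, 162.5]
eef_rot: [0.0, 0.565, 0.825, 0.0]
wrist_force: [-0.5, 0.5, 0.5]
width: 0.3
grasp_force: 0.0
```

```bash
python3 st.py; python3 fitq.py|tail -1
python3 - <<'E'
from h import *
f=lambda p:cv2.resize(p,None,fx=5,fy=5,interpolation=cv2.INTER_CUBIC)
a,_=optics.grab_frame("scene"); b,_=optics.grab_frame("top")
cv2.imwrite("pics/s5.png",np.hstack([f(a[125:225,300:375]),f(b[180:280,235:310])]))
E
```

```text
14.92 local [-77.7 104.8] z 162.5 F photo [-0.3  0.7] 0.5
now ([(np.int64(866), np.float64(96.0)), (np.int64(870), np.float64(95.0)), (np.int64(898), np.float64(94.0))], 180)
```

View pics/s5.png

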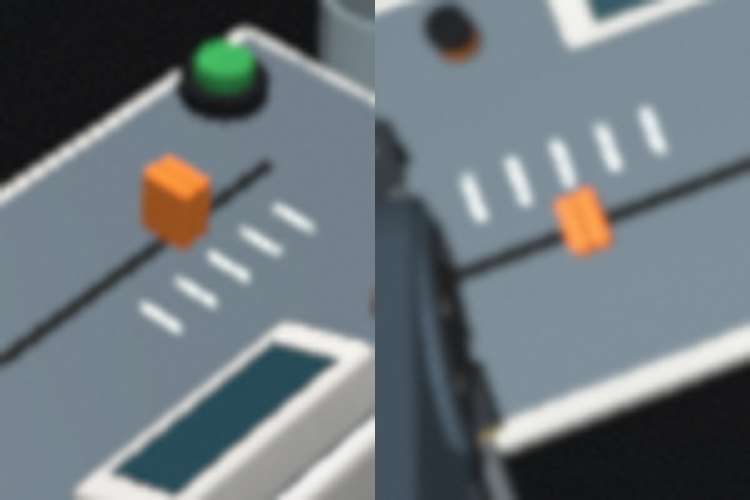

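Both views now show the lever level with tick 3: top crop (584,221) against an expected (586,220), fit 95–96 mm. Now the button.

play_rows([
  [0,[0,0,20],0],
  [0,[0,0,15],0],
  [0,[0,0,8],0],
  [0,[0,0,4],0],
  [0,[0,0,0],0],
])

```text
time_s: 15.48
eef_pos: [442.1, 192.8, 114.8]
eef_rot: [-0.001, 0.567, 0.824, -0.001]
wrist_force: [0.3, 0.3, 0.3]
width: 0.3
grasp_force: 0.0
```

play_rows([
  [0,[0,0,3],0],
  [0,[0,0,0],0],
  [0,[0,0,0],0],
])

```text
time_s: 15.73
eef_pos: [442.4, 193.6, 113.0]
eef_rot: [0.0, 0.566, 0.824, 0.0]
wrist_force: [0.1, -0.5, -0.4]
width: 0.2
grasp_force: 0.0
```

play_rows([
  [0,[0,0,3],0],
  [0,[0,0,0],0],
  [0,[0,0,0],0],
])

```text
time_s: 15.98
eef_pos: [442.7, 193.7, 110.0]
eef_rot: [0.001, 0.566, 0.824, 0.001]
wrist_force: [-0.3, -0.3, 3.0]
width: 0.3
grasp_force: 1.4
```

play_rows([
  [0,[0,0,3],0],
  [0,[0,0,2],0],
  [0,[0,0,0],0],
  [0,[0,0,0],0],
])

```text
time_s: 16.32
eef_pos: [442.8, 193.8, 106.2]
eef_rot: [0.001, 0.566, 0.824, 0.001]
wrist_force: [-1.9, 0.2, 16.3]
width: 0.7
grasp_force: 8.3
```

play_rows([
  [0,[0,0,2],0],
  [0,[0,0,0],0],
  [0,[0,0,0],0],
])

```text
time_s: 16.57
eef_pos: [442.8, 193.8, 105.9]
eef_rot: [0.001, 0.566, 0.824, 0.001]
wrist_force: [-4.5, -2.5, 31.6]
width: 0.6
grasp_force: 15.9
```

play_rows([
  [0,[0,0,-2],0],
  [0,[0,0,-2],0],
  [0,[0,0,0],0],
  [0,[0,0,0],0],
])

```text
time_s: 16.9
eef_pos: [442.7, 193.7, 106.9]
eef_rot: [0.001, 0.566, 0.824, 0.001]
wrist_force: [0.8, -0.1, 4.2]
width: 0.4
grasp_force: 2.3
```

play_rows([
  [0,[0,0,-2],0],
  [0,[0,0,0],0],
  [0,[0,0,0],0],
])

```text
time_s: 17.15
eef_pos: [442.7, 193.8, 108.5]
eef_rot: [0.0, 0.566, 0.824, 0.0]
wrist_force: [1.8, -0.1, 3.5]
width: 0.5
grasp_force: 1.8
```

play_rows([
  [0,[0,0,-2],0],
  [0,[0,0,0],0],
  [0,[0,0,0],0],
])

```text
time_s: 17.4
eef_pos: [442.2, 193.7, 110.5]
eef_rot: [0.0, 0.566, 0.824, 0.0]
wrist_force: [1.5, -0.7, 2.6]
width: 0.6
grasp_force: 1.2
```

play_rows([
  [0,[0,0,-2],0],
  [0,[0,0,0],0],
  [0,[0,0,0],0],
])

```text
time_s: 17.65
eef_pos: [441.2, 193.5, 112.3]
eef_rot: [-0.001, 0.566, 0.824, -0.001]
wrist_force: [-0.2, 0.5, 1.8]
width: 0.3
grasp_force: 0.7
```

The force profile runs smoothly from about 5 N at z = 106 to 1.4 N at z = 112, so the button made its full 6 mm stroke. I lift clear.

play_rows([
  [0,[0,0,-10],0],
  [0,[0,0,-30],0],
  [0,[0,0,-30],0],
  [0,[0,0,-30],0],
  [0,[0,-30,0],0],
  [0,[0,0,0],0],
  [0,[0,0,0],0],
])

```text
time_s: 18.23
eef_pos: [411.3, 182.5, 212.2]
eef_rot: [-0.001, 0.566, 0.824, -0.001]
wrist_force: [-0.5, 0.2, -0.4]
width: 0.7
grasp_force: 0.0
```

```bash
python3 st.py; python3 fitq.py|tail -1
python3 - <<'E'
from h import *
a,_=optics.grab_frame("scene"); cv2.imwrite("pics/s6.png",a)
E
```

```text
18.23 local [-110.8  105. ] z 212.2 F photo [-0.4  0.4] -0.4
now ([(np.int64(882), np.float64(96.0)), (np.int64(886), np.float64(95.0)), (np.int64(914), np.float64(94.0))], 179)
```

View pics/s6.png

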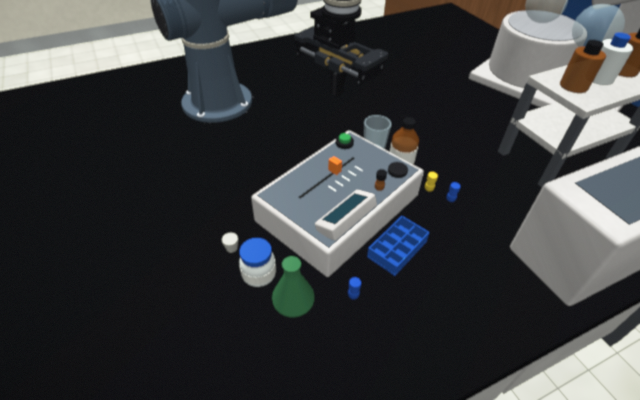

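The lever at (335,164) stands level with the third tick, the button at (345,140) is up, every bystander is in place and the hand is clear. I hand the job in.

```bash
python3 -c "
from bench import finish_job
print(finish_job())"
```

```text
the job is handed in; nothing more can be done
None
```

The job is handed in (hand-in gave no verdict): the lever rests at the third click (about 96 mm in the image fit, after one gentle nudge because it first stopped near 90 mm), the green button was pressed to its stop afterwards and is up again, and nothing around the photometer was disturbed.

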